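Switch on the bench supply under its guard

ROBOT

A 6-joint arm with a two-finger parallel gripper is mounted at the origin on a cart in front of the work surface, level with it; the furniture and walls round the work are solid. World frame = base frame: x ahead of the robot, y to its left, z up, the work surface at z = 0. Lengths are in m, angles in rad, forces in N, time in s.
With the tool pointing down it reaches from about 0.35 to 0.775 m from the base axis. Payload 7.3 kg.
Tool frame: the origin (TCP) lies at the very end of the fingers, on their centre line; the grasp point (between the pads) lies 19 mm behind it; z points along the fingers, y is the line along which they close (so a half turn about z gives the same grasp; the last joint's range is limited). The gripper opens to 92 mm and grips with 3 to 60 N. Pads are 19 mm wide; open, the fingers measure 130 mm over their backs; the gripper's body (75 mm by 190 mm) begins 47 mm behind the grasp point.
Start: joints at [-1.484, 0.342, 1.524, -0, 1.275, -0.146], TCP at [0.121, -0.511, 0.227] pointing down, gripper open.
Joint ranges: [-2.53, 2.53], [-0.77, 2.02], [0.04, 2.7], [-1, 4.14], [0.28, 2.66], [-3.11, 3.11]. Speed limits (rad/s): [2.57, 2.57, 3.14, 3.14, 3.14, 3.14].

INTERFACE

Orientations are given as [roll, pitch, yaw] about the fixed x, y, z axes, in that order (R = Rz(yaw) Ry(pitch) Rx(roll)).
In Python, from cell import robot gives the robot as it stands.
- The arm moves only by the tool apply_moves, never from a script. Its argument "motion" is text: rows parted by semicolons, each of 7 numbers parted by spaces: the opening in per cent of the stroke, from 0 (shut) to 100 (fully open), then the shift along the tool's x, y, z in cm, then the turn, a rotation vector about the tool's x, y, z in rad. A call has 1 to 20 rows; each row shifts and turns the commanded pose from where the row before left it, along the tool's axes as they then stand; what a row does not reach is not made up. A row lasts 1/8 s, in which the tool goes at most 62.5 mm and 10.7 degrees, less where a joint would pass 70% of its speed; a pose out of reach is approached as far as the arm can. A call with a gripper value outside its range is refused whole. The fingers move at their own pace and stop on an object; "force" is the grip in N (left out, the last holds). Time passes only in rows, so rows that do not move let the fingers close. It gives the time, the measured TCP pose, the force, the opening and the grip force at its end, in the units of the state.
- robot.observe(): the state, without advancing time (a new reading comes with each control period).
- robot.read_camera(name): name is "side" or "top"; returns a dict with "img" (400x640x3 uint8, red, green, blue), "fovy" (degrees; the focal length in pixels is half the picture's height over the tangent of half this angle, whatever the lens; pixels are square), "cx", "cy" (the principal point, pixels), "k1" (the pictures are not rectified: a ray, as slopes to the right and down, at radius r is drawn at 1 + k1 r^2 times it, then the intrinsics apply), "R" (3x3) and "t" (3): a world point X has camera coordinates R X + t. Camera axes: x right, y down, z forward; pixel columns grow to the right and rows downward; lengths in m; the calibration is good to about 2 mm. A picture is of the moment at which its call begins. There is no depth.
- robot.hand_in(): hands the job in; it is judged then, once.
Trained networks look in a picture, given as the dict that the camera call returned (one of the last four; its "shot" number tells which), for a name from the list of things; names that differ only in an ending like _2 or _b are one class to them, and where a whole thing is asked for, a point or a joint stands for the part that bears it (a point fixed in the world has none). Each returns a list of dicts, best first, with "score" (0 to 1); they miss things now and then, are a little off and sometimes report something else, mostly with a low value. They report only what shows in the picture. A call takes as long as a camera call.
- robot.search_frame(target, picture): "centre" ([x, y, z] in m, in world coordinates, good to about 4 mm: the middle of the surface that is visible of it).
- robot.trace(target, picture): "pixels" (400x640 bool, what is visible of it).
The state is a dict: "time": time; "qpos": joint angles; "qvel": joint speeds; "joint_efforts": joint torques, N m; "tool_pos": TCP position; "tool_rot": TCP orientation; "contact_force": force on the tool from outside, world axes, zero at the start; "torque": the same for the moment, N m; "opening": finger opening in m; "grip_force": force on a finger pad.
Only numpy, scipy, OpenCV 4.12 (cv2) and the standard library are available. Lean on these libraries where they do the work, as an engineer would, in place of code of your own. Each camera call takes 0.05 s, during which the arm holds its last target. There are 200 camera calls.

TASK

Switch the bench power box on: with a finger swing its hinged guard at least halfway up to upright, push the toggle beneath it all the way over to the rear while the guard stays up off its rest, then draw back and let the guard fall fully shut. Work gently, and leave the cell, the tape measure and the marker standing and lying where they are.

Things in the scene. Friction and masses are not known exactly. Their poses are not given: they have to be found in the camera images.
- power_box: Grey bench box, fixed; 165 mm deep, 170 wide. Origin on the bench below the guard's hinge line; +x to its rear, +y to its left, z up. Front deck: x -90 to +5 mm, top at z 60 (steel switch plate 62). Rear tower: x +5 to +80, top at z 110. Hinge line: along y at x 0, z 115. Binding posts 19 mm tall on the deck at y -69, a pilot lamp 10 mm tall at y +69
- guard (a joint): Aluminium hood over the toggle, open in front, 86 mm wide, hinged at its rear. 0 rad = shut, top plate level at z 115 mm; grows as the front edge swings up and back; stop at 1.5. Reaches 47 mm forward of the hinge. About 0.5 N at the edge lifts it; polished, slippery; it falls shut by itself from any angle. Cheeks hang 22 mm below the plate, 80 mm apart inside, from the hinge to x -30 mm
- guard_lip (a point): Middle of the guard's upturned front edge (a rolled bead of 6 mm diameter); with the guard shut it lies at x = -44 mm, y = 0, z = 122 mm in the box's frame. A finger put under it from the front can lift it
- toggle (a joint): Steel toggle lever under the guard, hinged about the box's y axis at x = -18 mm, 68 mm above the bench. 0 rad = off, leaning 0.26 rad to the front (towards the guard's open side); 0.52 rad = on, leaning 0.26 rad to the rear (end stop). It stays where it is left; about 1 N at the tip moves it. It may start up to 0.08 rad from off
- toggle_tip (a point): Tip of the toggle, centre of its top end, 39.5 mm from its pivot; the thick end is 11 mm in diameter. Off: x = -28 mm, z = 106 mm in the box's frame; on: x = -8 mm, z = 106 mm
- cell_1: Green cylindrical cell, 18 mm in diameter, 65 mm tall, loose, standing on its end on the bench left of the box; origin at the centre of its underside. Bystander
- tape_measure: Tape measure, 34 x 70 x 60 mm, loose, on the bench right of the box; origin at the centre of its underside. Bystander
- marker_1: Felt marker, 16 x 130 x 17 mm (long in its y), loose, lying on the bench in front of the box; origin at the centre of its underside. Bystander

How it is judged:
By the outcome, as a careful person would: the job done as asked, in the order asked, and still so for the second after the job is handed in, with the robot touching nothing.
It also fails if it takes over 42 s, if anything falls off the work surface, if the arm or the gripper's body presses on something with over 40 N, if the wrist force passes 120 N, or if a joint passes its speed limit or range.

## Working session

There is one attempt and no reset: what is moved stays moved. The work goes in short steps, Python scripts to look and compute and a tool call to move; the robot and the scene stay as the last step left them, time stands still between calls to the robot, and variables do not carry over. Pictures are saved under pics/ and viewed, at most 10 in all, crops included, and the job is handed in when it is done.

Besides the shell and the picture viewer there is one more tool, called after ">>>" as name(argument=value, ...) on one line, values as JSON. apply_moves: Moves the arm, as the interface text tells. Its arguments: {"type":"object","properties":{"motion":{"type":"string"},"force":{"type":"number"}},"required":["motion"]}

```bash
mkdir -p pics; ls
cat > h.py <<'E'
import numpy as np,cv2
from cell import robot
def ray(p,u,v):
    h=p["img"].shape[0]; f=h/2/np.tan(np.radians(p["fovy"])/2)
    d=np.array([(u-p["cx"])/f,(v-p["cy"])/f]); s=d.copy()
    for _ in range(30): s=d/(1+p["k1"]*(s@s))
    R=np.array(p["R"]);t=np.array(p["t"])
    r=R.T@np.array([s[0],s[1],1]); return -R.T@t, r/np.linalg.norm(r)
def proj(p,X):
    h=p["img"].shape[0]; f=h/2/np.tan(np.radians(p["fovy"])/2)
    c=np.array(p["R"])@np.array(X)+np.array(p["t"]); s=c[:2]/c[2]; s=s*(1+p["k1"]*(s@s))
    return np.array([p["cx"],p["cy"]])+f*s
def tri(rs):
    A=sum(np.eye(3)-np.outer(d,d) for o,d in rs); b=sum((np.eye(3)-np.outer(d,d))@o for o,d in rs)
    return np.linalg.solve(A,b)
def save(p,n): cv2.imwrite("pics/"+n,p["img"][:,:,::-1])
E
python3 - <<'E'
from h import *
np.set_printoptions(precision=4,suppress=True)
print(robot.observe())
for c in("side","top"):
    p=robot.read_camera(c); save(p,c+"0.png"); print(c,p["fovy"],p["cx"],p["cy"],p["k1"],"cam",-np.array(p["R"]).T@p["t"],np.array(p["R"])[2])
    for n in("power_box","guard","guard_lip","toggle","toggle_tip","cell_1","tape_measure","marker_1"):
        r=robot.search_frame(n,p)
        print(n,[(np.round(k["centre"],4),round(k["score"],2),proj(p,k["centre"]).round()) for k in r[:2]])
E
```

```text
pics
{'time': 0.0, 'qpos': array([-1.484 ,  0.3427,  1.525 , -0.    ,  1.2754, -0.146 ]), 'qvel': array([ 0.0001,  0.0013, -0.0017,  0.0004,  0.0007, -0.0009]), 'joint_efforts': array([  0.0004, -43.1241, -24.4216,   0.0719,   0.0561,  -0.0001]), 'tool_pos': array([ 0.1211, -0.5104,  0.226 ]), 'tool_rot': array([-3.1401, -0.0002,  0.2328]), 'contact_force': array([-0.2166, -0.3959, -0.0935]), 'torque': array([ 0.0136,  0.0242, -0.0278]), 'grip_force': 0.0, 'opening': 0.09144934480795054}
side 53.45287949542582 316.64076279841044 203.2364617444252 -0.02511906079788567 cam [ 0.5359 -0.7312  0.4687] [-0.0187  0.8997 -0.4362]
power_box [(array([ 0.5829, -0.1593,  0.0614]), 0.78, array([349., 271.])), (array([ 0.4422, -0.0789,  0.0109]), 0.42, array([275., 266.]))]
guard [(array([ 0.5664, -0.119 ,  0.1182]), 0.88, array([341., 231.]))]
guard_lip [(array([ 0.5637, -0.1089,  0.1132]), 0.82, array([339., 231.]))]
toggle []
toggle_tip [(array([ 0.5842, -0.1572,  0.061 ]), 0.35, array([350., 271.]))]
cell_1 []
tape_measure [(array([ 0.5615, -0.2888,  0.0428]), 0.96, array([338., 333.])), (arra
[... 171 characters left out ...]
0.56, array([352., 271.]))]
top 46.024114271244386 316.3066249354826 208.12825626058563 -0.11227675248851386 cam [0.3493 0.0287 0.9454] [ 0.1652 -0.0196 -0.9861]
power_box [(array([ 0.5739, -0.0871,  0.1118]), 0.62, array([370., 162.]))]
guard [(array([ 0.5579, -0.0938,  0.1147]), 0.71, array([374., 170.]))]
guard_lip [(array([ 0.5578, -0.0999,  0.119 ]), 0.7, array([377., 169.]))]
toggle [(array([ 0.4378, -0.0638,  0.0149]), 0.45, array([354., 241.]))]
toggle_tip []
cell_1 []
tape_measure [(array([ 0.5598, -0.2604,  0.0492]), 0.66, array([453., 176.]))]
marker_1 [(array([ 0.4369, -0.0663,  0.0172]), 0.83, array([356., 241.])), (array([ 0.5612, -0.0971,  0.1154]), 0.71, array([376., 168.]))]
```

View pics/side0.png

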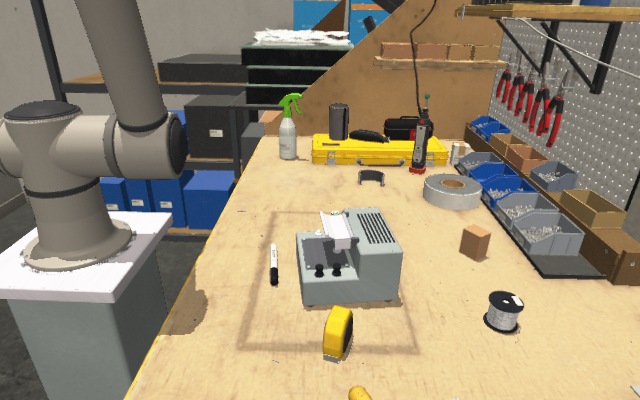

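View pics/top0.png

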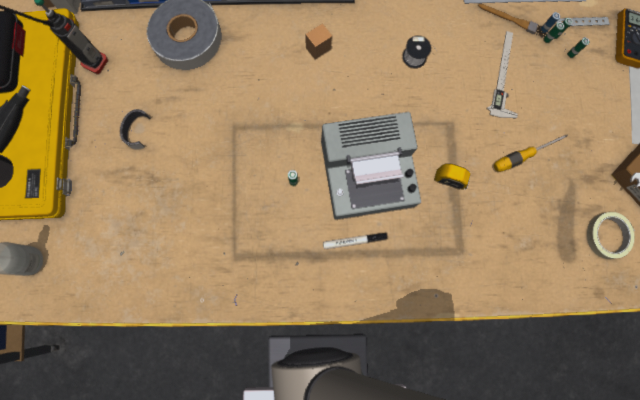

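The side view shows the box at about (350,255), with its white guard at (338,228). The top view shows the box corners near (322,125), (412,113), (420,207) and (333,217), the guard at (375,168), the cell at (292,178), the marker at (355,241) and the tape at (453,176). I'll enlarge both to get the box pose.

Run:
```python
from h import *
a=cv2.imread("pics/top0.png")[105:225,310:430]; b=cv2.imread("pics/side0.png")[200:310,290:410]
cv2.imwrite("pics/topc.png",cv2.resize(a,None,fx=5,fy=5,interpolation=cv2.INTER_CUBIC))
cv2.imwrite("pics/sidec.png",cv2.resize(b,None,fx=5,fy=5,interpolation=cv2.INTER_CUBIC))
```

```text
(no output)
```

View pics/topc.png

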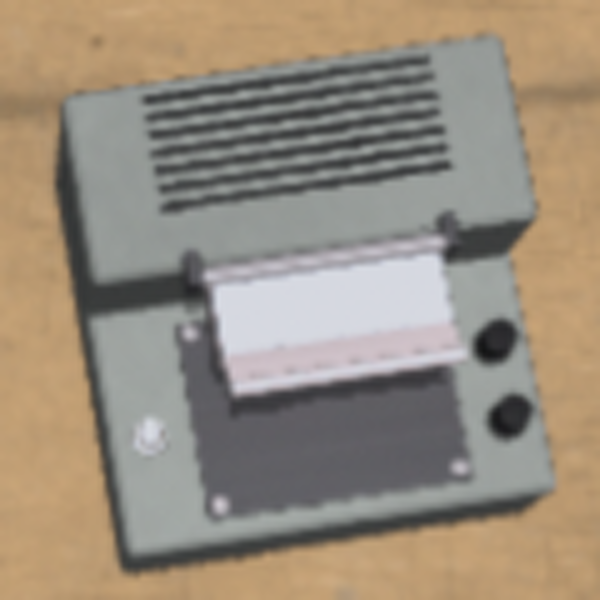

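View pics/sidec.png

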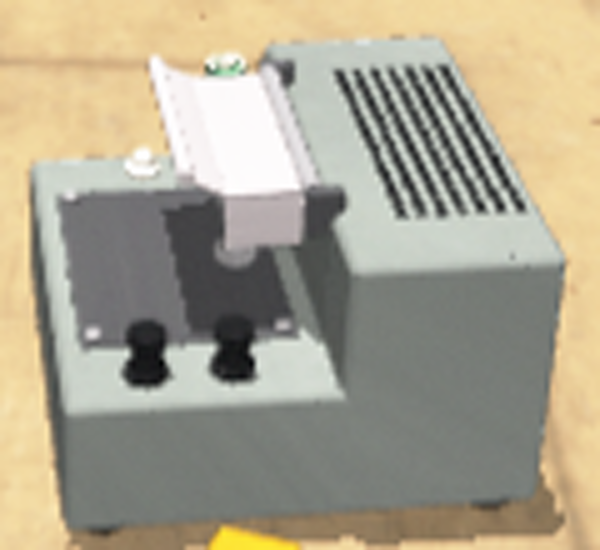

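Crop, top view: tower top corners at (65,98), (500,38), (537,213), (95,283), deck front corners at (130,555), (552,490), and the lip running from (235,393) to (467,352). Side crop: tower corners at (350,272), (563,262), (442,40), deck corners at (65,412), (32,165). I'll fit the pose from these.

Run:
```python
from h import *
from scipy.optimize import least_squares as LS
np.set_printoptions(precision=4,suppress=True)
T=robot.read_camera("top");S=robot.read_camera("side")
t=[((65,98),(80,85,110)),((500,38),(80,-85,110)),((537,213),(5,-85,110)),((95,283),(5,85,110)),((130,555),(-90,85,60)),((552,490),(-90,-85,60)),((235,390),(-44,43,122)),((467,350),(-44,-43,122))]
s=[((350,272),(5,-85,110)),((563,262),(80,-85,110)),((442,40),(80,85,110)),((65,412),(-90,-85,60)),((32,165),(-90,85,60)),((345,393),(5,-85,60))]
tp=[((X+.5)/5-.5+310,(Y+.5)/5-.5+105) for (X,Y),_ in t]; sp=[((X+.5)/5-.5+290,(Y+.5)/5-.5+200) for (X,Y),_ in s]
def W(P,q):
    c,sn=np.cos(q[2]),np.sin(q[2]); x,y,z=np.array(P)/1000; return [q[0]+c*x-sn*y,q[1]+sn*x+c*y,z+q[3]]
def res(q,a=1,b=1):
    r=[]
    if a: r+=[proj(T,W(P,q))-u for u,(_,P) in zip(tp,t)]
    if b: r+=[proj(S,W(P,q))-u for u,(_,P) in zip(sp,s)]
    return np.ravel(r)
for a,b in((1,1),(1,0),(0,1)):
    o=LS(lambda q:res(q,a,b),[.57,-.09,.1,0]); print(o.x,abs(o.fun).max())
    if a and b: print(o.fun.reshape(-1,2)); q=o.x
print("lip tri",[tri([ray(T,*tp[6]),ray(S,290+153/5,200+60/5)])])
for n,P in dict(lip=(-44,0,122),off=(-28,0,106),on=(-8,0,106),lipL=(-44,43,122),lamp=(-40,69,70)).items(): print(n,np.array(W(P,q)))
print(robot.search_frame("cell_1",T)[:1], [x["centre"] for x in robot.search_frame("marker_1",T)[:1]])
# cell from pixels
o_,d=ray(T,292,174); print("cell top",o_+d*(.065-o_[2])/d[2])
```

```text
[ 0.5811 -0.0957  0.1386 -0.    ] 2.52686324207167
[[-1.1448 -0.5317]
 [ 0.6767 -0.9864]
 [ 1.1081  1.7683]
 [-0.6619  0.9635]
 [-0.7324  1.276 ]
 [ 1.6755  0.8131]
 [-0.9107  0.5518]
 [-0.6146  1.535 ]
 [ 0.9021  0.2832]
 [ 2.5269  0.0343]
 [ 1.1258 -0.8167]
 [ 0.238   0.2623]
 [ 0.2506 -1.0077]
 [ 0.036   0.8971]]
[ 0.5867 -0.0983  0.1412 -0.0165] 1.3018930564955724
[ 0.5804 -0.0839  0.1435 -0.0078] 0.8597994944280458
lip tri [array([ 0.5307, -0.0606,  0.1256])]
lip [ 0.5375 -0.1018  0.122 ]
off [ 0.5534 -0.0996  0.106 ]
on [ 0.5732 -0.0968  0.106 ]
lipL [ 0.5316 -0.0592  0.122 ]
lamp [ 0.532  -0.0329  0.07  ]
[{'centre': [0.558, 0.056, 0.0637], 'score': 0.5}] [[0.4384, -0.0626, 0.017]]
cell top [0.564  0.0566 0.065 ]
```

```bash
cat > plan.py <<'E'
from h import *
from scipy.spatial.transform import Rotation as Ro
np.set_printoptions(precision=3,suppress=True)
B=np.array([.5811,-.0957,0]);YAW=.1386
Rb=Ro.from_euler('z',YAW)
def pose(K,tau):  # K=(x,z) mm rear/upper tip edge in box frame; tau deg
    R=Rb*Ro.from_euler('x',np.pi)*Ro.from_euler('y',np.radians(tau))
    return B+Rb.apply([K[0]/1e3,0,K[1]/1e3])-R.apply([.0095,0,0]),R
def now():
    s=robot.observe(); P=np.array(s["tool_pos"]);R=Ro.from_euler('xyz',s["tool_rot"])
    k=Rb.inv().apply(P+R.apply([.0095,0,0])-B)*1e3
    print("t",s["time"],"K",k,"rel rotvec",(pose((0,0),0)[1].inv()*R).as_rotvec(),"F(box)",Rb.inv().apply(s["contact_force"]),"q",s["qpos"]); return P,R
def rows(P,R,tg):
    for K,tau in tg:
        P2,R2=pose(K,tau); print(K,tau,"shift cm",R.inv().apply(P2-P)*100,"turn",(R.inv()*R2).as_rotvec()); P,R=P2,R2
E
python3 - <<'E'
from plan import *
P,R=now()
rows(P,R,[((-130,170),0),((-100,150),45),((-80,105),45),((-39,105),45),((-30,140),45),((-20,152),45),((-20,152),0),((-28,130),0),((-36,115),0),((-39,98),0),((-11,98),10)])
E
```

```text
t 1.1 K [-503.438 -346.72   226.744] rel rotvec [-0.    -0.    -0.094] F(box) [ 0.032  0.752 -0.391] q [-1.484  0.342  1.524 -0.     1.275 -0.146]
(-130, 170) 0 shift cm [ 40.444 -31.095   5.671] turn [0.    0.    0.094]
(-100, 150) 45 shift cm [3.278 0.    2.672] turn [ 0.     0.785 -0.   ]
(-80, 105) 45 shift cm [-1.768  0.     4.596] turn [0. 0. 0.]
(-39, 105) 45 shift cm [ 2.899 -0.     2.899] turn [0. 0. 0.]
(-30, 140) 45 shift cm [ 3.111  0.    -1.838] turn [0. 0. 0.]
(-20, 152) 45 shift cm [ 1.556  0.    -0.141] turn [0. 0. 0.]
(-20, 152) 0 shift cm [ 0.278  0.    -0.672] turn [-0.    -0.785  0.   ]
(-28, 130) 0 shift cm [-0.8 -0.   2.2] turn [0. 0. 0.]
(-36, 115) 0 shift cm [-0.8 -0.   1.5] turn [0. 0. 0.]
(-39, 98) 0 shift cm [-0.3  0.   1.7] turn [0. 0. 0.]
(-11, 98) 10 shift cm [ 2.814 -0.     0.165] turn [0.    0.175 0.   ]
```

>>> apply_moves(motion="0 3.37 -2.591 0.473 0 0 0;0 3.37 -2.591 0.473 0 0 0;0 3.37 -2.591 0.473 0 0 0;0 3.37 -2.591 0.473 0 0 0;0 3.37 -2.591 0.473 0 0 0;0 3.37 -2.591 0.473 0 0 0;0 3.37 -2.591 0.473 0 0 0;0 3.37 -2.591 0.473 0 0 0;0 3.37 -2.591 0.473 0 0 0;0 3.37 -2.591 0.473 0 0 0;0 3.37 -2.591 0.473 0 0 0;0 3.37 -2.591 0.473 0 0 0.094;0 0 0 0 0 0.157 0;0 0 0 0 0 0.157 0;0 0 0 0 0 0.157 0;0 0 0 0 0 0.157 0;0 0 0 0 0 0.157 0;0 0 0 0 0 0 0;0 0 0 0 0 0 0", force=5)

```text
time: 3.48
tool_pos: [0.4436, -0.1073, 0.1679]
tool_rot: [-3.109, -0.641, 0.14]
contact_force: [0.4, 0.4, 0.7]
opening: 0.0001
grip_force: 0.0
```

Run:
```python
from plan import *
P,R=now()
rows(P,R,[((-80,105),45),((-39,105),45)])
```

```text
t 3.475 K [-130.14     7.519  173.57 ] rel rotvec [ 0.032  0.641 -0.012] F(box) [0.427 0.339 0.656] q [-0.774  0.103  2.264  0.998  0.627 -0.145]
(-80, 105) 45 shift cm [-0.074  1.041  8.601] turn [-0.034  0.144 -0.001]
(-39, 105) 45 shift cm [ 2.899 -0.     2.899] turn [0. 0. 0.]
```

>>> apply_moves(motion="0 0 0 0 0 -0.1 0;0 0 0 0 0 -0.1 0;0 0 0 0 0 0 0;0 0 0 0 0 0 0")

```text
time: 3.98
tool_pos: [0.4433, -0.1058, 0.1673]
tool_rot: [-3.111, -0.448, 0.149]
contact_force: [-0.3, 0.3, 0.6]
opening: 0.0003
grip_force: 0.0
```

Run:
```python
from plan import *
P,R=now()
rows(P,R,[((-80,103),25),((-41,103),25),((-36,125),25),((-28,140),25),((-20,152),25),((-20,152),0)])
```

```text
t 3.975 K [-129.264    9.147  171.433] rel rotvec [ 0.033  0.448 -0.017] F(box) [-0.257  0.354  0.645] q [-0.644  0.118  2.122  0.555  0.677  0.372]
(-80, 103) 25 shift cm [1.465 1.214 8.253] turn [-0.036 -0.012  0.01 ]
(-41, 103) 25 shift cm [ 3.535 -0.     1.648] turn [0. 0. 0.]
(-36, 125) 25 shift cm [ 1.383  0.    -1.783] turn [0. 0. 0.]
(-28, 140) 25 shift cm [ 1.359  0.    -1.021] turn [0. 0. 0.]
(-20, 152) 25 shift cm [ 1.232 -0.    -0.749] turn [0. 0. 0.]
(-20, 152) 0 shift cm [ 0.089 -0.    -0.401] turn [ 0.    -0.436  0.   ]
```

>>> apply_moves(motion="0 0.244 0.202 1.376 -0.036 -0.012 0.01;0 0.244 0.202 1.376 0 0 0;0 0.244 0.202 1.376 0 0 0;0 0.244 0.202 1.376 0 0 0;0 0.244 0.202 1.376 0 0 0;0 0.244 0.202 1.376 0 0 0;0 0 0 0 0 0 0;0 0 0 0 0 0 0")

```text
time: 4.97
tool_pos: [0.4926, -0.1114, 0.0988]
tool_rot: [3.141, -0.435, 0.137]
contact_force: [0.1, 0.7, 0.6]
opening: 0.0004
grip_force: 0.0
```

Run:
```python
from plan import *
P,R=now()
rows(P,R,[((-41,103),25),((-36,125),25)])
```

```text
t 4.975 K [-81.168  -3.308 102.803] rel rotvec [-0.001  0.435  0.002] F(box) [0.235 0.724 0.61 ] q [-0.546  0.32   2.101  0.646  0.457  0.34 ]
(-41, 103) 25 shift cm [ 3.651 -0.337  1.675] turn [ 0.001  0.002 -0.001]
(-36, 125) 25 shift cm [ 1.383  0.    -1.783] turn [0. 0. 0.]
```

Now ease in under the lip, then look.

>>> apply_moves(motion="0 0.6 -0.06 0.28 0 0 0;0 0.6 -0.06 0.28 0 0 0;0 0.6 -0.06 0.28 0 0 0;0 0.6 -0.06 0.28 0 0 0;0 0.6 -0.05 0.28 0 0 0;0 0.5 -0.04 0.23 0 0 0;0 0 0 0 0 0 0;0 0 0 0 0 0 0")

```text
time: 5.98
tool_pos: [0.5303, -0.1028, 0.0986]
tool_rot: [3.141, -0.435, 0.137]
contact_force: [0.1, -0.1, 0.7]
opening: 0.0008
grip_force: 0.0
```

Run:
```python
from plan import *
P,R=now()
p=robot.read_camera("side"); cv2.imwrite("pics/s1.png",cv2.resize(p["img"][150:310,260:420,::-1],None,fx=3.7,fy=3.7,interpolation=cv2.INTER_CUBIC))
rows(P,R,[((-36,125),25),((-28,140),25),((-20,152),25)])
```

```text
t 5.975 K [-42.682  -0.076 102.641] rel rotvec [-0.001  0.435  0.002] F(box) [ 0.127 -0.111  0.651] q [-0.48   0.368  2.018  0.579  0.461  0.469]
(-36, 125) 25 shift cm [ 1.548 -0.006 -1.745] turn [ 0.001  0.002 -0.002]
(-28, 140) 25 shift cm [ 1.359  0.    -1.021] turn [0. 0. 0.]
(-20, 152) 25 shift cm [ 1.232 -0.    -0.749] turn [0. 0. 0.]
```

View pics/s1.png

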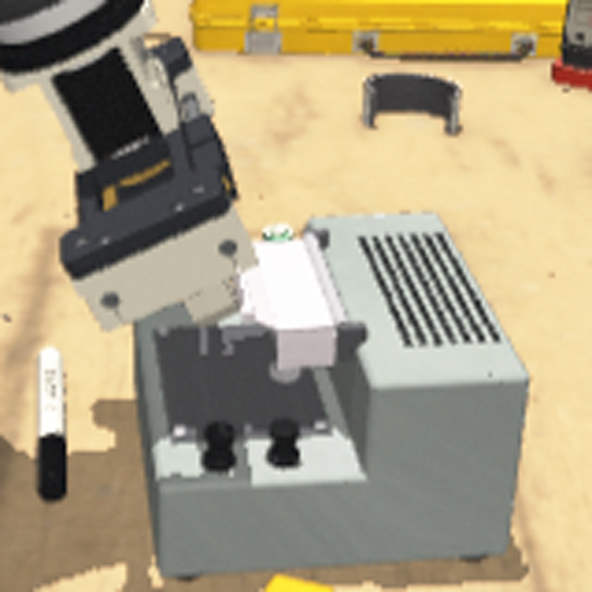

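The fingertip, around (235,295) in the crop, sits at the guard's front edge with no contact force. I'll lift gently.

>>> apply_moves(motion="0 0.25 0 0.1 0 0 0;0 0.25 0 -0.35 0 0 0;0 0.25 0 -0.35 0 0 0;0 0.25 0 -0.35 0 0 0;0 0.25 0 -0.35 0 0 0;0 0.25 0 -0.35 0 0 0;0 0.27 0 -0.2 0 0 0;0 0.27 0 -0.2 0 0 0;0 0 0 0 0 0 0")

```text
time: 7.15
tool_pos: [0.5405, -0.1016, 0.1262]
tool_rot: [3.14, -0.435, 0.137]
contact_force: [-0.9, -0.5, -0.5]
opening: 0.0006
grip_force: 0.3
```

Run:
```python
from plan import *
P,R=now()
p=robot.read_camera("side"); cv2.imwrite("pics/s2.png",cv2.resize(p["img"][150:310,260:420,::-1],None,fx=3.7,fy=3.7,interpolation=cv2.INTER_CUBIC))
rows(P,R,[((-28,140),25),((-20,152),25)])
```

```text
t 7.15 K [-32.442  -0.262 130.197] rel rotvec [-0.001  0.435  0.002] F(box) [-0.956 -0.357 -0.477] q [-0.466  0.332  1.965  0.49   0.531  0.581]
(-28, 140) 25 shift cm [ 0.816 -0.025 -0.701] turn [ 0.002  0.001 -0.001]
(-20, 152) 25 shift cm [ 1.232 -0.    -0.749] turn [0. 0. 0.]
```

View pics/s2.png

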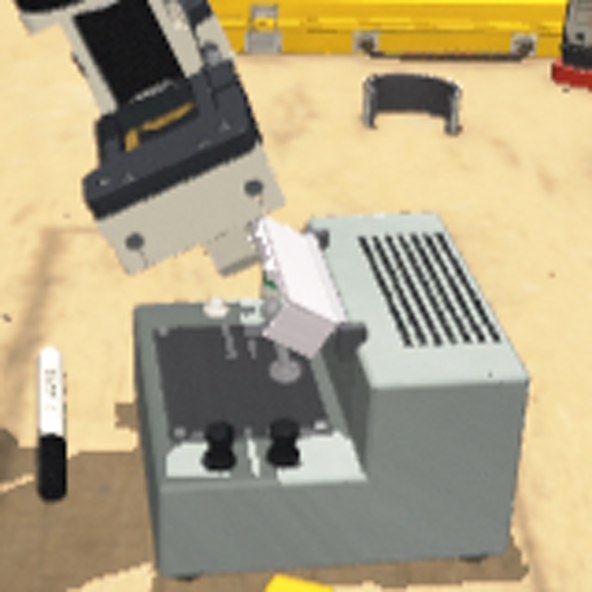

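The guard has opened to about 35–40° on the fingertip, and the toggle shows below it at (280,340), leaning forward. Next I raise the guard further and turn the finger upright.

>>> apply_moves(motion="0 0.3 0 -0.25 0 0 0;0 0.3 0 -0.25 0 0 0;0 0.3 0 -0.25 0 0 0;0 0.3 0 -0.2 0 0 0;0 0.3 0 -0.2 0 0 0;0 0.3 0 -0.2 0 0 0;0 0.3 0 -0.2 0 0 0;0 0.02 0 -0.1 0 -0.109 0;0 0.02 0 -0.1 0 -0.109 0;0 0.02 0 -0.1 0 -0.109 0;0 0.02 0 -0.1 0 -0.109 0;0 0 0 0 0 0 0;0 0 0 0 0 0 0")

```text
time: 8.82
tool_pos: [0.5519, -0.0997, 0.1525]
tool_rot: [3.141, 0.0, 0.137]
contact_force: [-0.2, 0.8, 1.7]
opening: 0.0008
grip_force: 0.2
```

Run:
```python
from plan import *
P,R=now()
p=robot.read_camera("side"); cv2.imwrite("pics/s3.png",cv2.resize(p["img"][150:310,260:420,::-1],None,fx=3.7,fy=3.7,interpolation=cv2.INTER_CUBIC))
rows(P,R,[((-24,140),0),((-30,125),0),((-37,112),0),((-39,98),0)])
```

```text
t 8.825 K [-19.979   0.053 152.485] rel rotvec [-0.    -0.     0.002] F(box) [-0.136  0.803  1.657] q [-0.315  0.475  1.533 -0.     1.134  1.119]
(-24, 140) 0 shift cm [-0.402  0.008  1.249] turn [ 0.     0.    -0.002]
(-30, 125) 0 shift cm [-0.6 -0.   1.5] turn [0. 0. 0.]
(-37, 112) 0 shift cm [-0.7 -0.   1.3] turn [0. 0. 0.]
(-39, 98) 0 shift cm [-0.2  0.   1.4] turn [0. 0. 0.]
```

View pics/s3.png

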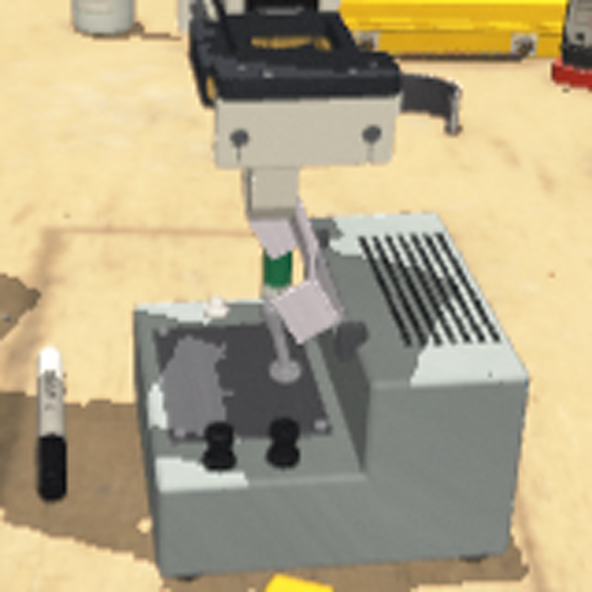

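The guard stands at about 60° behind the upright finger, at (270,190), and the toggle is clear below at (275,320). I'll descend in front of the toggle.

>>> apply_moves(motion="0 -0.2 0 0.62 0 0 0;0 -0.2 0 0.62 0 0 0;0 -0.3 0 0.75 0 0 0;0 -0.3 0 0.75 0 0 0;0 -0.35 0 0.65 0 0 0;0 -0.35 0 0.65 0 0 0;0 -0.2 0 0.5 0 0 0;0 0 0 0.5 0 0 0;0 0 0 0.4 0 0 0;0 0 0 0 0 0 0;0 0 0 0 0 0 0")

```text
time: 10.25
tool_pos: [0.5338, -0.1026, 0.0986]
tool_rot: [3.141, 0.001, 0.137]
contact_force: [-0.9, -0.3, -0.3]
opening: 0.0007
grip_force: 0.3
```

Run:
```python
from plan import *
P,R=now()
p=robot.read_camera("side"); cv2.imwrite("pics/s4.png",cv2.resize(p["img"][150:310,260:420,::-1],None,fx=3.7,fy=3.7,interpolation=cv2.INTER_CUBIC))
rows(P,R,[((-30,98),3),((-11,98),10)])
```

```text
t 10.25 K [-38.308  -0.286  98.63 ] rel rotvec [-0.001 -0.001  0.002] F(box) [-0.945 -0.13  -0.317] q [-0.33   0.51   1.645 -0.001  0.987  1.105]
(-30, 98) 3 shift cm [ 0.832 -0.028  0.113] turn [ 0.001  0.053 -0.002]
(-11, 98) 10 shift cm [ 1.904 -0.     0.215] turn [-0.     0.122  0.   ]
```

View pics/s4.png

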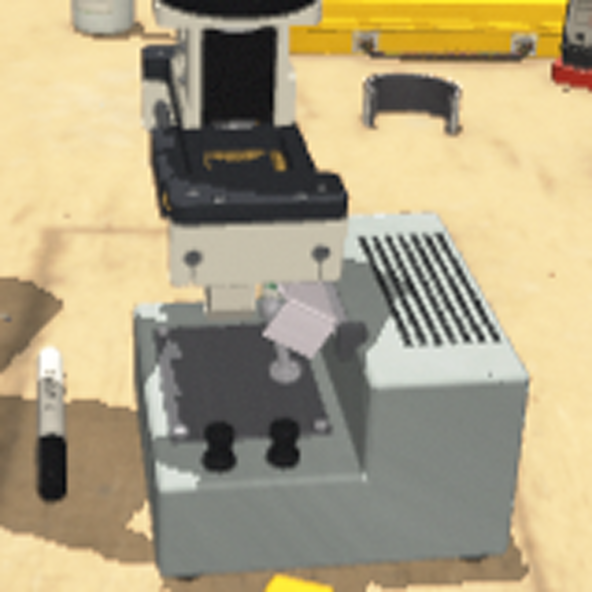

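The finger, at (230,298), is just in front of the toggle tip at (268,300), and the guard rests on it about 35° open. Now I push to the rear.

>>> apply_moves(motion="0 0.3 0 0.02 0 0.02 0;0 0.3 0 0.02 0 0.02 0;0 0.3 0 0.02 0 0.02 0;0 0.3 0 0.02 0 0.02 0;0 0.3 0 0.02 0 0.02 0;0 0.3 0 0.02 0 0.02 0;0 0.3 0 0.02 0 0.02 0;0 0 0 0 0 0 0;0 0 0 0 0 0 0")

```text
time: 11.42
tool_pos: [0.5544, -0.0997, 0.0983]
tool_rot: [3.141, -0.139, 0.137]
contact_force: [-1.0, 0.3, 0.3]
opening: 0.0006
grip_force: 0.7
```

Run:
```python
from plan import *
P,R=now()
```

```text
t 11.425 K [-17.594  -0.262  99.654] rel rotvec [-0.001  0.139  0.002] F(box) [-0.981  0.396  0.345] q [-0.351  0.48   1.71   0.087  0.829  1.029]
```

>>> apply_moves(motion="0 0.1 0 0.02 0 0 0;0 0.1 0 0.02 0 0 0;0 0.1 0 0.02 0 0 0;0 0 0 0 0 0 0")

```text
time: 11.92
tool_pos: [0.5573, -0.0992, 0.0981]
tool_rot: [3.141, -0.139, 0.137]
contact_force: [-2.3, 0.9, -0.7]
opening: 0.0006
grip_force: 0.9
```

Run:
```python
from plan import *
P,R=now()
```

```text
t 11.925 K [-14.636  -0.219  99.39 ] rel rotvec [-0.001  0.139  0.002] F(box) [-2.179  1.186 -0.749] q [-0.348  0.485  1.703  0.086  0.832  1.032]
```

>>> apply_moves(motion="0 0.1 0 0.01 0 0 0;0 0.1 0 0.01 0 0 0;0 0 0 0 0 0 0")

```text
time: 12.3
tool_pos: [0.558, -0.099, 0.0979]
tool_rot: [3.141, -0.136, 0.137]
contact_force: [-6.9, -1.7, 1.6]
opening: 0.0003
grip_force: 3.4
```

Run:
```python
from plan import *
P,R=now()
p=robot.read_camera("side"); cv2.imwrite("pics/s5.png",cv2.resize(p["img"][150:310,260:420,::-1],None,fx=3.7,fy=3.7,interpolation=cv2.INTER_CUBIC))
```

```text
t 12.3 K [-13.923  -0.131  99.159] rel rotvec [-0.     0.136  0.002] F(box) [-7.059 -0.689  1.618] q [-0.347  0.488  1.699  0.085  0.837  1.034]
```

View pics/s5.png

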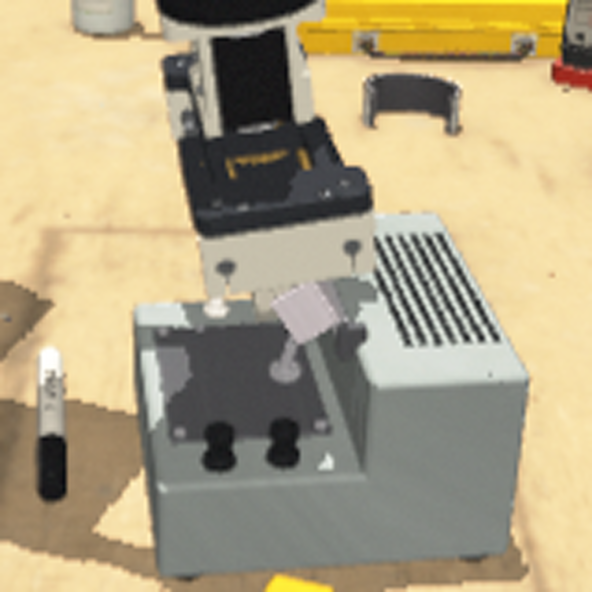

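The force rose to 7 N at K = -14 mm, the expected stop, and the toggle leans to the rear. I'll draw back slowly so the guard comes down along the finger.

>>> apply_moves(motion="0 -0.3 0 -0.04 0 0 0;0 -0.3 0 -0.04 0 0 0;0 -0.3 0 -0.04 0 0 0;0 -0.3 0 -0.04 0 0 0;0 -0.3 0 -0.04 0 0 0;0 -0.3 0 -0.04 0 0 0;0 -0.3 0 -0.04 0 0 0;0 -0.3 0 -0.04 0 0 0;0 -0.3 0 -0.04 0 0 0;0 -0.3 0 -0.04 0 0 0;0 -0.5 0 -0.07 0 0 0;0 -0.8 0 -0.11 0 0 0;0 -1 0 -0.14 0 0 0;0 -1.2 0 -0.5 0 0 0;0 -1.2 0 -1.2 0 0 0;0 -1.2 0 -1.5 0 0 0;0 -1.2 0 -1.5 0 0 0;0 -1.2 0 -1.5 0 0 0;0 0 0 0 0 0 0;0 0 0 0 0 0 0")

```text
time: 14.85
tool_pos: [0.4391, -0.1156, 0.1513]
tool_rot: [3.14, -0.14, 0.136]
contact_force: [0.0, -0.0, -0.1]
opening: 0.0008
grip_force: 0.0
```

Run:
```python
from plan import *
P,R=now()
p=robot.read_camera("side"); a=p["img"][180:320,260:400,::-1]
t=robot.read_camera("top"); b=t["img"][110:250,280:420,::-1]
cv2.imwrite("pics/s6.png",cv2.resize(np.hstack([a,b]),None,fx=2.85,fy=4*.75,interpolation=cv2.INTER_CUBIC)[:,:800])
for n in("tape_measure","marker_1","cell_1"): print(n,[x["centre"] for x in robot.search_frame(n,t)[:1]])
```

```text
t 14.85 K [-133.978   -0.125  152.621] rel rotvec [-0.001  0.14   0.002] F(box) [-0.001 -0.048 -0.066] q [-0.484  0.232  1.927  0.105  0.871  0.888]
tape_measure [[0.557, -0.2628, 0.0497]]
marker_1 [[0.4301, -0.0211, 0.014]]
cell_1 [[0.5558, 0.0573, 0.0638]]
```

View pics/s6.png

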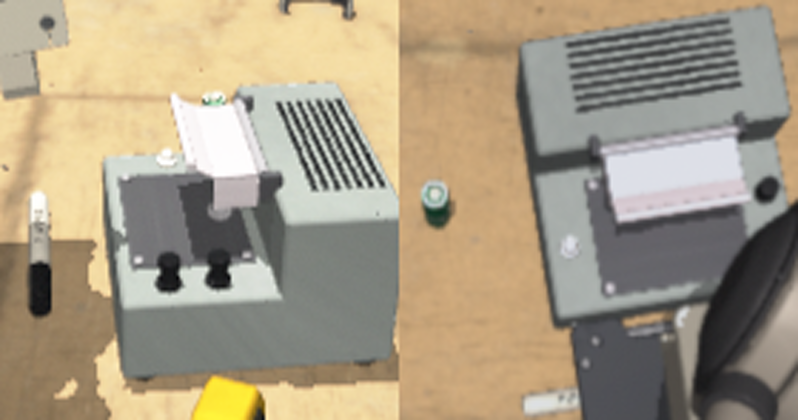

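The guard is fully shut, the bystanders have not moved, and the tool reads no contact. (The marker's shifted reading comes from the gripper partly hiding it.) I'm handing in.

```bash
python3 -c "
from cell import robot
print(robot.hand_in())"
```

```text
the job is handed in; nothing more can be done
None
```

I switched the power box on and handed the job in at about 15 s: the guard went up to about 60°, the toggle was pushed to its rear stop (7 N), and the guard fell shut. The cell, tape measure and marker were not touched, but the hand-in returned no verdict.

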